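# Hand-start a motor: dust lid off, star-delta switch to star, then to delta

## Robot

A 6-joint arm with a two-finger parallel gripper is mounted at the origin on the work surface. World frame = base frame: x ahead of the robot, y to its left, z up, the work surface at z = 0. Lengths are in mm, angles in rad, forces in N, time in s.
With the tool pointing down it reaches from about 400 to 925 mm from the base axis. Payload 12.5 kg.
Tool frame: the origin (TCP) lies midway between the tips of the shut fingers; the grasp point (between the pads) lies 19 mm behind it; z points along the fingers, y is the line along which they close (so a half turn about z gives the same grasp; the last joint's range is limited). The gripper opens to 95 mm and grips with 3 to 60 N. Pads are 20 mm wide; open, the fingers measure 119 mm over their backs; the gripper's body (75 mm by 180 mm) begins 59 mm behind the grasp point.
Start: joints at [1.204, 0.491, 1.559, -0, 1.092, -0.106], TCP at [161.141, 603.888, 214.661] pointing down, gripper open.
Joint ranges: [-3.1, 3.1], [-0.84, 2.19], [0.05, 2.79], [-1.13, 4.28], [0.06, 2.93], [-2.69, 2.69]. Speed limits (rad/s): [2.22, 2.22, 2.79, 3.14, 3.14, 3.14].

## Interface

Orientations are given as [roll, pitch, yaw] about the fixed x, y, z axes, in that order (R = Rz(yaw) Ry(pitch) Rx(roll)).
In Python, from cell import env gives the robot as it stands.
- The arm moves only by the tool carry_out, never from a script. Its argument "series" is a list of rows, each a list of 4 numbers: the shift along the world's x, y, z normalised to -1 to 1, where 1 is 5 cm, then the turn about the world's z normalised to -1 to 1, where 1 is 6 degrees. In form: [[x, y, z, turn], ...]. A call has exactly 5 rows; each row shifts and turns the commanded pose from where the row before left it; what a row does not reach is not made up. A row lasts 1/10 s, in which the tool goes at most 50 mm and 8.59 degrees, less where a joint would pass 70% of its speed; a pose out of reach is approached as far as the arm can. A call with a number of a shift or a turn outside -1 to 1 is refused whole. A call with a gripper value outside its range is refused whole. "fingers" is the closure, from -1 (fully open) to 1 (shut), set as the call begins (left out, the last holds). The fingers move at their own pace and stop on an object; the grip force is fixed at half the most. Time passes only in rows, so rows that do not move let the fingers close, or fill a call up. It gives the time, the measured TCP pose, the force, the opening and the grip force at its end, in the units of the state.
- env.state(): the state, without advancing time (a new reading comes with each control period).
- env.read_camera(name): name is "scene" or "top"; returns the picture (420x560x3 uint8, red, green, blue); there is no depth.
- env.calibration(name): a dict with "K" (3x3 intrinsics, pixels), "dist" ([k1, k2, p1, p2, k3] as OpenCV has them; the pictures are not rectified), "pose" (4x4, takes a point from camera to world coordinates). Camera axes: x right, y down, z forward; pixel columns grow to the right and rows downward; lengths in mm; the calibration is good to about 2 mm. A picture is of the moment at which its call begins. calibration takes no time and is no camera call.
- env.job_done(): hands the job in; it is judged then, once.
Trained networks look in the newest picture that a camera, given by its name, has taken for a name from the list of things; names that differ only in an ending like _2 or _b are one class to them, and where a whole thing is asked for, a point or a joint stands for the part that bears it (a point fixed in the world has none). Each returns a list of dicts, best first, with "conf" (0 to 1); they miss things now and then, are a little off and sometimes report something else, mostly with a low value. They report only what shows in the picture. A call takes as long as a camera call. They do not tell look-alikes from the thing itself.
- env.look_for(camera, label): "position" ([row, column] as shares, 0 to 1, of the picture: columns of its width, rows of its height, amid what is visible of it).
The state is a dict: "t": time; "joints": joint angles; "qvel": joint speeds; "tau": joint torques, N m; "eef_pos": TCP position; "tcp_rot": TCP orientation; "ft_force": force on the tool from outside, world axes, zero at the start; "moment": the same for the moment, N m; "opening": opening from 0.0 (shut) to 1.0 (fully open); "grip_force": force on a finger pad.
Only numpy, scipy, OpenCV 4.12 (cv2) and the standard library are available. Lean on these libraries where they do the work, as an engineer would, in place of code of your own. Each camera call takes 0.05 s, during which the arm holds its last target. There are 200 camera calls.

## Task

Start the motor with its hand starter: take the loose lid off the round switch pot by its tab and lay it, right way up, in the middle of the plywood board without dropping it. Then turn the switch handle clockwise from off to the middle (star) detent, take the hand right off it for about a second, as if to let the motor run up, and then take hold again and turn it on clockwise to the last (delta) detent. Leave the lid on the board and do not disturb the other things on the bench.

Things in the scene. Friction and masses are not known exactly. Their poses are not given: they have to be found in the camera images.
- switch: Starter switch: grey round pot, 156 mm across, 98 mm high, fixed to the bench; two low ears at the foot (215 x 50 x 12 mm overall). Open top 146 mm across; inner floor 45 mm above the bench. Origin: on its axis at bench height. Its x axis points to the star mark (one pip) on the inner floor; off (a bar) is 75 deg anticlockwise of it seen from above, delta (two pips) 75 deg clockwise
- handle (a joint): angle of the switch handle, rad, growing clockwise seen from above: 0 = off (start), 1.309 = star (middle), 2.618 = delta (last). A detent (about 0.15 N m) draws it into each of the three positions; stops lie 0.06 beyond the outer two
- handle_grip (a point): on the handle's turning axis (the pot's axis), 69 mm above the bench; hidden under the lid at the start. Handle: black upright bar, 14 mm thick, 61 mm long (30 mm from axis to its pointed nose, marked by a steel line on top), from 54 to 82 mm above the bench, on a round hub 42 mm across. The point's x axis runs along the bar to the nose; grip across its y axis
- lid: loose plain metal lid seated on the pot: disc 156 mm across, 6 mm thick, on a plug 138 mm across, 8 mm deep, that sits in the pot's mouth (4 mm play all round); about 160 g. Origin: centre of the plug's underside (90 mm above the bench when seated), z up; disc top 14 mm above it. A grip tab stands on top near one edge, on the lid's -x side
- tab (a point): point in the lid's upright tab, 64 mm from the lid's axis in its -x direction, 30 mm above the lid's origin. The tab is a plate 10 mm thick (along the lid's x), 30 mm wide (along y), rising 30 mm above the disc (top 44 mm above the lid's origin)
- board: bare plywood board, 210 x 210 x 9 mm, fixed flat on the bench on the other side from the switch. Origin: centre of its underside
- stone: dark sharpening stone, a 150 x 45 x 24 mm block lying between switch and board; leave alone
- gouge: turning gouge with a wooden handle, 290 mm long, 28 mm high, lying at the left of the work; leave alone
- mallet: wooden mallet lying on the bench, 64 mm high; leave alone
- bowl: turned wooden bowl, 130 mm across, 50 mm high, towards the far edge; leave alone
- oil: amber oil bottle, 60 mm across, 160 mm high, towards the far edge; leave alone
- tin: small closed steel tin, 68 mm across, 60 mm high, beyond the stone; leave alone
- wrench: steel wrench lying flat; leave alone
Things that resemble listed ones, but are neither listed nor needed, are in the scene too. What is meant by the lid is not turquoise, and is the larger of those in its own colour.

How it is judged:
By the outcome, as a careful person would: the job done as asked, in the order asked, and still so for the second after the job is handed in, with the robot touching nothing.
It also fails if it takes over 72 s, if anything falls off the work surface, if the arm or the gripper's body presses on something with over 40 N, if the wrist force passes 120 N, or if a joint passes its speed limit or range.

## Working session

There is one attempt and no reset: what is moved stays moved. The work goes in short steps, Python scripts to look and compute and a tool call to move; the robot and the scene stay as the last step left them, time stands still between calls to the robot, and variables do not carry over. Pictures are saved under pics/ and viewed, at most 11 in all, crops included, and the job is handed in when it is done.

Besides the shell and the picture viewer there is one more tool, called after "Call:" as name([rows], argument=value, ...), one row to a line, values as JSON. carry_out: Moves the arm, as the interface text tells. Its arguments: {"type":"object","properties":{"series":{"type":"array","items":{"type":"array","items":{"type":"number","minimum":-1,"maximum":1}}},"fingers":{"type":"number"}},"required":["series"]}

```bash
mkdir -p pics; cat > h.py <<'E'
import numpy as np, cv2
from cell import env
def ray(cam,uv):
    c=env.calibration(cam); P=np.array(c["pose"]); 
    n=cv2.undistortPoints(np.array([[uv]],float),np.array(c["K"]),np.array(c["dist"]))[0,0]
    return P[:3,3],P[:3,:3]@np.array([n[0],n[1],1.])
def onz(cam,uv,z):
    o,d=ray(cam,uv); return o+d*(z-o[2])/d[2]
def tri(uv1,uv2):
    o1,d1=ray("scene",uv1);o2,d2=ray("top",uv2)
    s=np.linalg.lstsq(np.c_[d1,-d2],o2-o1,rcond=None)[0]
    a,b=o1+s[0]*d1,o2+s[1]*d2
    return (a+b)/2,np.linalg.norm(a-b)
def proj(cam,p):
    c=env.calibration(cam); P=np.linalg.inv(np.array(c["pose"]))
    return cv2.projectPoints(np.array(p,float).reshape(-1,1,3),cv2.Rodrigues(P[:3,:3])[0],P[:3,3],np.array(c["K"]),np.array(c["dist"]))[0][:,0]
E
python3 - <<'E'
from h import *
for c in("scene","top"):
    cv2.imwrite(f"pics/{c}0.png",env.read_camera(c)[:,:,::-1])
    print(c,np.round(env.calibration(c)["pose"],2).tolist())
    for l in("lid","tab","switch","board"):
        print(l,[(round(r["conf"],2),np.round(np.array(r["position"])[::-1]*[560,420],1).tolist()) for r in env.look_for(c,l)])
s=env.state();print(s)
E
```

```text
scene [[-0.53, 0.51, -0.67, 1255.29], [0.85, 0.3, -0.43, 423.87], [-0.02, -0.8, -0.6, 722.12], [0.0, 0.0, 0.0, 1.0]]
lid [(0.8, [372.1, 210.5]), (0.79, [282.1, 180.3]), (0.63, [361.6, 237.2])]
tab [(0.93, [369.9, 207.0]), (0.6, [281.8, 184.9]), (0.56, [358.1, 236.9])]
switch [(0.83, [347.1, 272.6])]
board [(0.82, [230.9, 223.3])]
top [[-0.03, -1.0, 0.09, 446.15], [-1.0, 0.03, 0.0, -30.35], [-0.01, -0.09, -1.0, 1282.26], [0.0, 0.0, 0.0, 1.0]]
lid [(0.92, [223.0, 286.7]), (0.7, [314.1, 283.4]), (0.59, [199.9, 213.4])]
tab [(0.82, [225.6, 285.7]), (0.77, [314.2, 283.1]), (0.76, [199.5, 211.8])]
switch [(0.83, [216.7, 232.3])]
board [(0.57, [320.4, 211.0])]
{'t': 0.5, 'joints': array([ 1.20438523e+00,  4.91002171e-01,  1.55892750e+00,  1.71463959e-05,
        1.09166632e+00, -1.05567526e-01]), 'qvel': array([-1.73315970e-03, -2.23508260e-03,  1.27549048e-03,  2.52079566e-04,
        3.82200154e-05, -4.73817227e-04]), 'tau': array([-2.16696797e-03, -6.12062931e+01, -2.58287072e+01,  6.92254957e-02,
        4.47747787e-02, -1.22100985e-05]), 'eef_pos': array([161.1446667 , 603.88435246, 214.58795659]), 'tcp_rot': array([-3.14159094e+00, -1.54824119e-05,  2.88074118e+00]), 'ft_force': array([ 0.58885718,  0.33178871, -0.12427085]), 'moment': array([-0.03010255,  0.02215409, -0.04182554]), 'grip_force': 0.0, 'opening': 1.0026500534177651}
```

View pics/scene0.png

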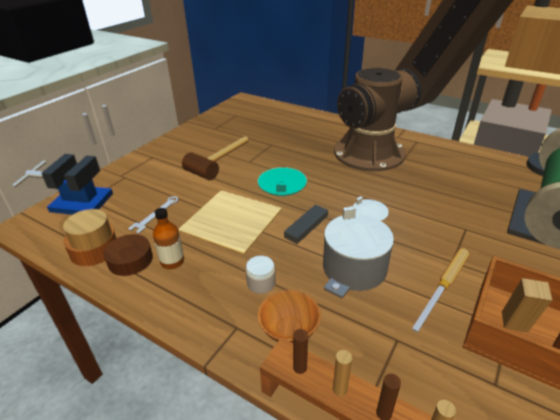

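View pics/top0.png

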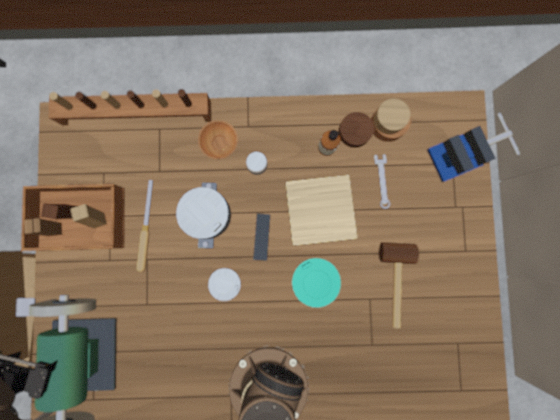

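The scene shows the grey pot with the pale lid at (357,240) and its tab near (348,212). A smaller pale lid lies on the bench at (370,210) and a turquoise one at (282,181). In the top view the pot lid is at (203,213), the board at (321,210) and the small lid at (224,285). I'll zoom in on both.

```bash
python3 - <<'E'
import cv2,numpy as np
a=cv2.imread("pics/scene0.png")[190:295,300:410];b=cv2.imread("pics/top0.png")[175:255,165:245]
a=cv2.resize(a,None,fx=5,fy=5,interpolation=2);b=cv2.resize(b,None,fx=5,fy=5,interpolation=2)
b=b[:400,:250]
cv2.imwrite("pics/z1.png",np.hstack([a,np.vstack([b,np.zeros((125,250,3),np.uint8)])]))
E
```

```text
(no output)
```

View pics/z1.png

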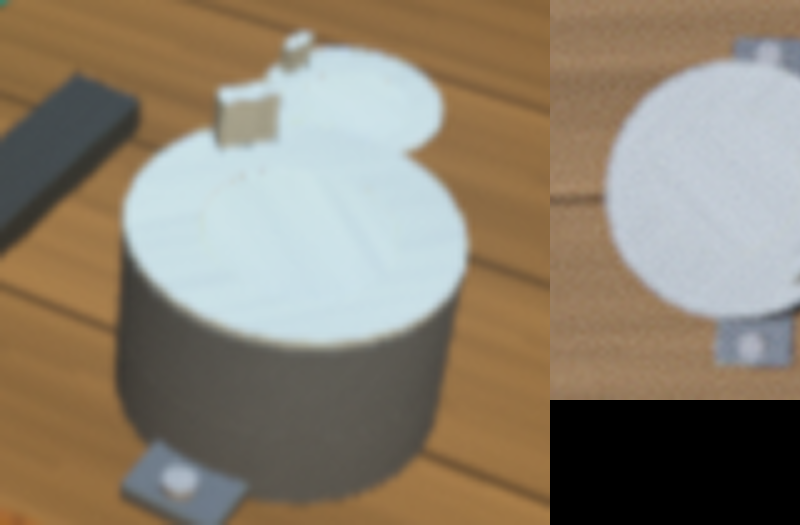

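```bash
python3 - <<'E'
from h import *
t=cv2.imread("pics/top0.png");s=cv2.imread("pics/scene0.png")
def bl(im,roi):
    x0,y0,x1,y1=roi;h=cv2.cvtColor(im,cv2.COLOR_BGR2HSV)[y0:y1,x0:x1]
    m=((h[...,1]<50)&(h[...,2]>150)).astype(np.uint8)
    n,l,st,c=cv2.connectedComponentsWithStats(m);k=1+np.argmax(st[1:,4]);
    return (l==k).astype(np.uint8),st[k]
m,st=bl(t,(165,175,245,255))
m=cv2.morphologyEx(m,cv2.MORPH_OPEN,np.ones((7,7)))
c=max(cv2.findContours(m,0,1)[0],key=cv2.contourArea)
e=cv2.fitEllipse(c);u=np.array(e[0])+[165,175];print("top",u,e[1],onz("top",u,104))
# board
h=cv2.cvtColor(t,cv2.COLOR_BGR2HSV);b=h[165:255,275:365];print(b[45,45],b[5,5])
m=((b[...,2]>195)).astype(np.uint8);m=cv2.morphologyEx(m,cv2.MORPH_OPEN,np.ones((5,5)))
c=max(cv2.findContours(m,0,1)[0],key=cv2.contourArea);r=cv2.minAreaRect(c);print("board",r)
bc=cv2.boxPoints(r)+[275,165]
print([onz("top",p,9).round(1).tolist() for p in bc], onz("top",np.array(r[0])+[275,165],9))
L=onz("top",u,104)
cor=[onz("top",p,9) for p in bc]
for im,cam in((s,"scene"),(t,"top")):
    an=np.linspace(0,6.283,40)
    for p in proj(cam,[L+[78*np.cos(a),78*np.sin(a),0] for a in an]): cv2.circle(im,tuple(np.round(p*8).astype(int)),4,(0,0,255),-1,shift=3)
    for p in proj(cam,cor): cv2.circle(im,tuple(np.round(p*8).astype(int)),8,(0,0,255),-1,shift=3)
print("scene tab @z120", onz("scene",(349.6,213.6),120), "base@104",onz("scene",(349.6,219),104))
a=cv2.resize(s[170:290,190:405],None,fx=3.7,fy=3.7,interpolation=2)[:290,:]
a=cv2.resize(s[185:265,180:400],None,fx=3.6,fy=3.6,interpolation=2)
b=cv2.resize(t[165:255,165:385],None,fx=3.4,fy=3.4,interpolation=2)
b=cv2.copyMakeBorder(b,0,0,0,max(0,a.shape[1]-b.shape[1]),0)
cv2.imwrite("pics/z2.png",np.vstack([a,b]));print(a.shape,b.shape)
E
```

```text
top [201.50671768 212.11029053] (50.869686126708984, 52.9543571472168) [548.61974498 186.46447823 104.        ]
[ 20  52 202] [ 14  98 140]
board ((47.22309112548828, 55.78461456298828), (41.303565979003906, 63.257713317871094), 82.87498474121094)
[[575.3, -80.6, 9.0], [595.6, -286.8, 9.0], [461.4, -297.5, 9.0], [441.2, -93.2, 9.0]] [ 518.05280534 -189.56557171    9.        ]
scene tab @z120 [510.94337644 144.06941107 120.        ] base@104 [510.76344348 145.42347819 104.        ]
(288, 792, 3) (306, 792, 3)
```

View pics/z2.png

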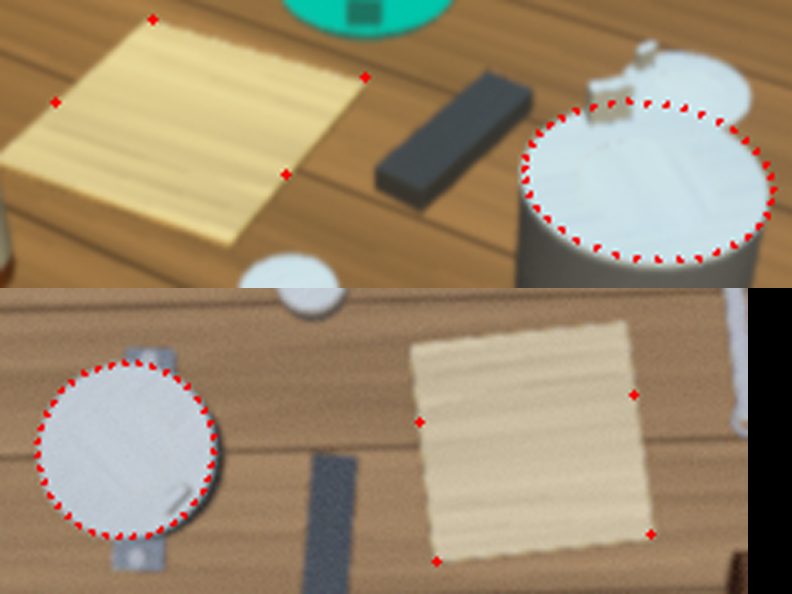

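The red overlay fits the lid rim in both views. The tab is at about (218,227) in the top view and (349.6,214) in the scene, on the robot side of the lid. Next I'll fit the lid's angle and the board centre from the corners.

```bash
python3 - <<'E'
from h import *
from scipy.optimize import least_squares
q=lambda x,y:(180+x/3.6,185+y/3.6); w=lambda x,y:(165+x/3.4,165+(y-288)/3.4)
bs=[q(153,19),q(367,77),q(232,245)]; bt=[w(437,562),w(412,345),w(652,537),w(627,322)]
for a,b in((bs[1],bt[0]),(bs[0],bt[2]),(bs[2],bt[1])): print(*[np.round(v,1) for v in tri(a,b)])
bc=[onz("top",p,9) for p in bt];print("board top",np.mean(bc,0),np.round(bc,1).tolist())
print("scene diag",(onz("scene",bs[0],9)+onz("scene",bs[2],9))/2)
z=lambda x,y:(300+x/5,190+y/5)
obs=np.array([z(218,92),z(279,89),z(279,139),z(219,147),w(180,500)])
def f(p):
    x,y,a=p;c,s=np.cos(a),np.sin(a)
    P=lambda r,t,zz:[x-c*r-s*t,y-s*r+c*t,zz]
    # front face corners as seen from +x: left in image = ? 
    o=[]
    for t,zz in((-15,134),(15,134),(15,104),(-15,104)): o.append(P(59,t,zz))
    return (np.r_[proj("scene",o),proj("top",[P(64,0,134)])]-obs)
g=lambda p:np.r_[f(p).ravel(),(np.array(p[:2])-[548.6,186.5])/2]
r=least_squares(g,[548.6,186.5,.84],x_scale=[10,10,.1]);print(r.x,np.degrees(r.x[2]),np.round(f(r.x),1).tolist())
x,y,a=r.x;print("tab",x-64*np.cos(a),y-64*np.sin(a))
E
```

```text
[439.5 -92.9   6.8] 1.9
[ 457.7 -299.4    3.3] 2.6
[650.8 -75.6  -0.7] 1.6
board top [ 553.64849825 -188.31783674    9.        ] [[440.0, -93.6, 9.0], [649.7, -75.9, 9.0], [458.5, -299.3, 9.0], [666.5, -284.5, 9.0]]
scene diag [ 561.03915458 -180.30650685    9.        ]
[548.11964691 185.22572831   0.80540726] 46.146436669978286 [[0.7, 0.6], [0.3, -0.9], [-0.8, -1.0], [-0.5, -0.5], [-2.1, -1.3]]
tab 503.77931964505757 139.07450537623234
```

Call:
carry_out([
  [0.68,-0.92,0,-0.46],
  [0.68,-0.92,0,-0.46],
  [0.68,-0.92,0,-0.46],
  [0.68,-0.92,0,-0.46],
  [0.68,-0.92,0,-0.46],
], fingers=0)

```text
t: 1.0
eef_pos: [310.5, 401.2, 214.9]
tcp_rot: [3.141, 0.0, 2.638]
ft_force: [1.5, 0.3, -0.1]
opening: 0.635
grip_force: 0.0
```

Call:
carry_out([
  [0.68,-0.92,0,-0.46],
  [0.68,-0.92,0,-0.46],
  [0.68,-0.92,0,-0.46],
  [0.68,-0.92,-0.4,-0.46],
  [0.68,-0.92,-0.4,-0.46],
])

```text
t: 1.5
eef_pos: [456.2, 204.6, 181.8]
tcp_rot: [3.14, 0.001, 2.397]
ft_force: [0.2, 1.1, 0.2]
opening: 0.501
grip_force: 0.0
```

Call:
carry_out([
  [0,0,0,0],
  [0,0,0,0],
  [0,0,0,0],
  [0,0,0,0],
  [0,0,0,0],
])

```text
t: 2.0
eef_pos: [454.6, 207.3, 182.1]
tcp_rot: [3.141, 0.0, 2.401]
ft_force: [-0.3, -0.5, -0.3]
opening: 0.498
grip_force: 0.0
```

Call:
carry_out([
  [0.25,-0.34,0,0],
  [0.25,-0.34,0,0],
  [0.25,-0.34,0,0],
  [0.25,-0.34,0,0],
  [0,0,-0.3,0],
])

```text
t: 2.5
eef_pos: [506.9, 137.6, 168.0]
tcp_rot: [3.139, 0.003, 2.399]
ft_force: [0.3, 0.2, 0.0]
opening: 0.497
grip_force: 0.0
```

Call:
carry_out([
  [0,0,-0.3,0],
  [0,0,0,0],
  [0,0,0,0],
  [0,0,0,0],
  [0,0,0,0],
])

```text
t: 3.0
eef_pos: [505.2, 138.6, 152.4]
tcp_rot: [3.141, 0.001, 2.4]
ft_force: [0.3, -0.7, 0.6]
opening: 0.503
grip_force: 0.0
```

```bash
python3 - <<'E'
from h import *
print(env.state()["eef_pos"])
a=env.read_camera("scene")[:,:,::-1];b=env.read_camera("top")[:,:,::-1]
cv2.imwrite("pics/g1.png",np.hstack([cv2.resize(a[150:270,300:400],None,fx=4,fy=4,interpolation=2),cv2.resize(b[175:295,165:245],None,fx=4,fy=4,interpolation=2)]))
E
```

```text
[505.18653523 138.61945949 152.37603642]
```

View pics/g1.png

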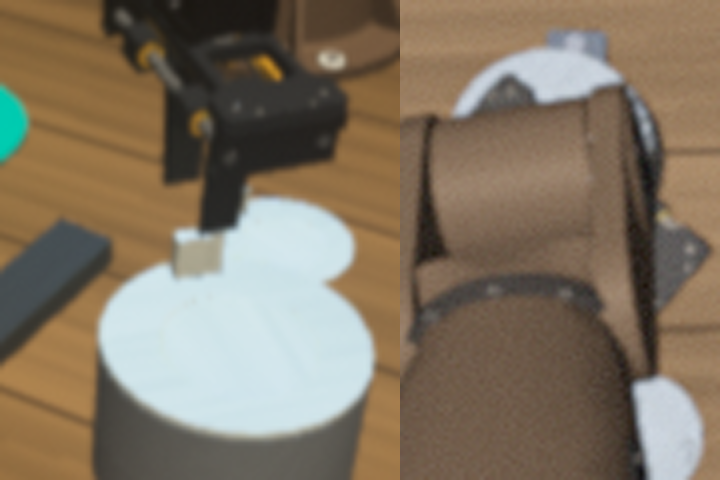

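The two fingertips, at about (183,180) and (218,228) in the crop, straddle the tab at (198,250), so I'll descend and grip.

Call:
carry_out([
  [0,0,-0.24,0],
  [0,0,-0.24,0],
  [0,0,-0.22,0],
  [0,0,-0.2,0],
  [0,0,0,0],
])

```text
t: 3.6
eef_pos: [504.6, 138.2, 105.1]
tcp_rot: [-3.14, -0.001, 2.399]
ft_force: [0.0, -0.2, -0.2]
opening: 0.501
grip_force: 0.0
```

Call:
carry_out([
  [0,0,0,0],
  [0,0,0,0],
  [0,0,0,0],
  [0,0,0,0],
  [0,0,0,0],
], fingers=1)

```text
t: 4.1
eef_pos: [505.1, 138.3, 106.8]
tcp_rot: [3.141, 0.0, 2.399]
ft_force: [0.4, 0.5, -1.2]
opening: 0.138
grip_force: 0.4
```

Call:
carry_out([
  [0,0,0,0],
  [0,0,0,0],
  [0,0,0,0],
  [0,0,0,0],
  [0,0,0,0],
])

```text
t: 4.6
eef_pos: [505.1, 138.3, 106.8]
tcp_rot: [3.141, 0.0, 2.399]
ft_force: [0.6, 0.0, 2.9]
opening: 0.105
grip_force: 30.0
```

Opening 0.105 is 10 mm, which matches the tab, so it's gripped. Lift slowly, straight up.

Call:
carry_out([
  [0,0,0.1,0],
  [0,0,0.1,0],
  [0,0,0.15,0],
  [0,0,0.2,0],
  [0,0,0.2,0],
])

```text
t: 5.1
eef_pos: [505.0, 138.3, 145.2]
tcp_rot: [3.141, 0.0, 2.399]
ft_force: [0.4, 0.5, -1.0]
opening: 0.102
grip_force: 30.0
```

Call:
carry_out([
  [0,0,0.3,0],
  [0,0,0.3,0],
  [0,0,0.1,0],
  [0,0,0,0],
  [0,0,0,0],
])

```text
t: 5.6
eef_pos: [504.8, 138.3, 178.9]
tcp_rot: [-3.141, -0.0, 2.399]
ft_force: [-0.3, 0.3, -1.8]
opening: 0.1
grip_force: 30.0
```

```bash
python3 - <<'E'
from h import *
print(env.state()["eef_pos"],env.state()["ft_force"],env.state()["moment"])
a=env.read_camera("scene")[:,:,::-1];b=env.read_camera("top")[:,:,::-1]
cv2.imwrite("pics/g2.png",np.hstack([cv2.resize(a[150:300,300:400],None,fx=4,fy=4,interpolation=2),cv2.resize(b[165:265,155:245],None,fx=4,fy=6,interpolation=2)]))
E
```

```text
[504.76777868 138.27740633 178.89391473] [-0.28011294  0.25609922 -1.81638071] [-0.05700523  0.04788267  0.00106232]
```

View pics/g2.png

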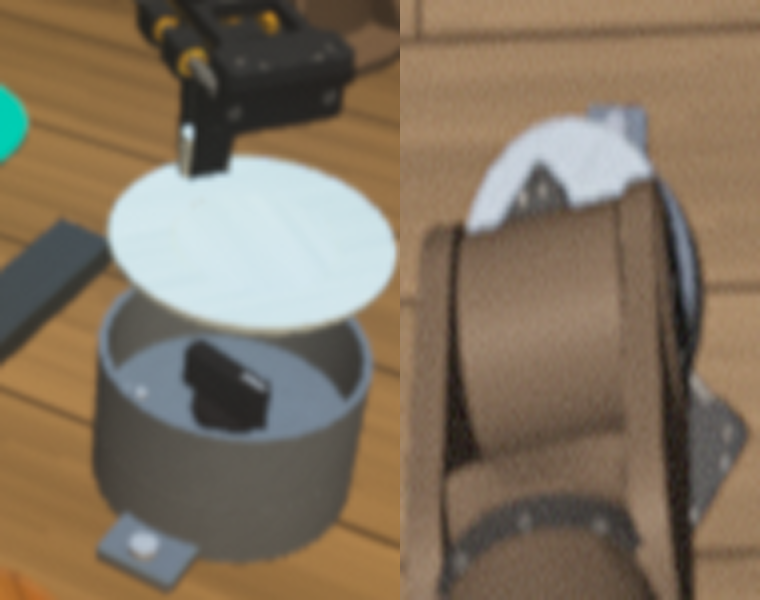

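The lid hangs level from the fingers, and inside the pot the black handle shows with its steel nose line at (253,382) in the crop. I'll carry the lid to the board.

Call:
carry_out([
  [0,-0.2,0,0],
  [0,-0.4,0,0],
  [0,-0.6,0,0],
  [0,-0.7,0,0],
  [0,-0.7,0,0],
])

```text
t: 6.2
eef_pos: [504.6, 6.7, 178.8]
tcp_rot: [-3.141, -0.0, 2.4]
ft_force: [0.8, 0.1, -1.4]
opening: 0.105
grip_force: 30.0
```

Call:
carry_out([
  [0,-0.7,0,0],
  [0,-0.7,0,0],
  [0,-0.7,0,0],
  [0,-0.7,0,0],
  [0,-0.7,0,0],
])

```text
t: 6.7
eef_pos: [504.4, -168.7, 178.8]
tcp_rot: [-3.141, -0.0, 2.399]
ft_force: [-0.6, -1.5, -1.1]
opening: 0.107
grip_force: 30.0
```

Call:
carry_out([
  [0.1,-0.6,0,0],
  [0,-0.4,0,0],
  [0,-0.26,0,0],
  [0,-0.1,0,0],
  [0,0,0,0],
])

```text
t: 7.2
eef_pos: [509.7, -234.8, 178.9]
tcp_rot: [3.142, -0.001, 2.399]
ft_force: [0.3, -0.7, -1.1]
opening: 0.103
grip_force: 30.0
```

Call:
carry_out([
  [0,0,-0.4,0],
  [0,0,-0.4,0],
  [0,0,-0.4,0],
  [0,0,-0.4,0],
  [0,0,0,0],
])

```text
t: 7.7
eef_pos: [509.0, -233.1, 97.2]
tcp_rot: [-3.141, -0.004, 2.4]
ft_force: [0.6, 0.3, -1.8]
opening: 0.104
grip_force: 30.0
```

```bash
python3 - <<'E'
from h import *
print(env.state()["eef_pos"],env.state()["ft_force"],env.state()["moment"])
a=env.read_camera("scene")[:,:,::-1].copy();b=env.read_camera("top")[:,:,::-1]
L=env.state()["eef_pos"]+[43.5,47,-3]
for k in np.linspace(0,6.28,40):
    p=proj("scene",[L+[78*np.cos(k),78*np.sin(k),0]])[0];cv2.circle(a,tuple(np.round(p*8).astype(int)),4,(0,0,255),-1,shift=3)
cv2.imwrite("pics/g3.png",np.hstack([cv2.resize(a[120:270,180:400],None,fx=2,fy=2.8,interpolation=2),cv2.resize(b[165:270,275:365],None,fx=3.9,fy=4,interpolation=2)]))
E
```

```text
[ 509.04988985 -233.07909346   97.22729492] [ 0.55070881  0.2509346  -1.76386672] [-0.13217486  0.07479426  0.00675067]
```

View pics/g3.png

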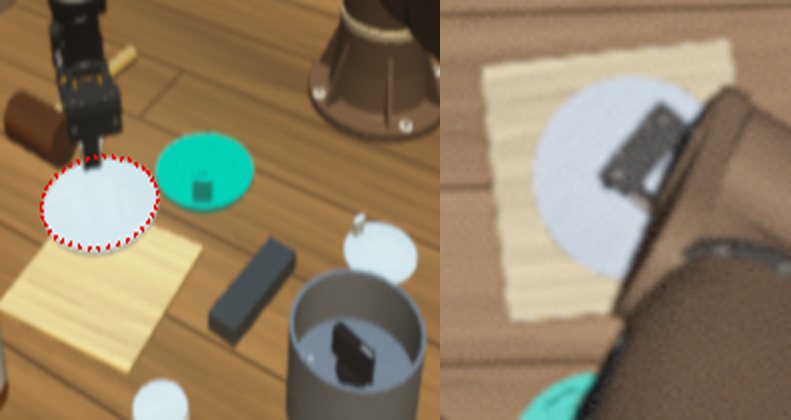

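The overlay matches the lid, which is centred above the board. Lowering it.

Call:
carry_out([
  [0,0,-0.36,0],
  [0,0,-0.36,0],
  [0,0,-0.3,0],
  [0,0,-0.2,0],
  [0,0,-0.1,0],
])

```text
t: 8.3
eef_pos: [510.3, -234.6, 33.3]
tcp_rot: [3.141, 0.0, 2.399]
ft_force: [-0.3, 0.1, -1.3]
opening: 0.104
grip_force: 30.0
```

Call:
carry_out([
  [0,0,-0.04,0],
  [0,0,-0.02,0],
  [0,0,0,0],
  [0,0,0,0],
  [0,0,0,0],
])

```text
t: 8.8
eef_pos: [510.1, -234.8, 30.5]
tcp_rot: [3.141, 0.001, 2.399]
ft_force: [0.8, 0.8, -1.1]
opening: 0.103
grip_force: 30.0
```

Call:
carry_out([
  [0,0,-0.03,0],
  [0,0,-0.02,0],
  [0,0,-0.02,0],
  [0,0,0,0],
  [0,0,0,0],
])

```text
t: 9.3
eef_pos: [510.0, -234.7, 26.6]
tcp_rot: [3.142, -0.0, 2.399]
ft_force: [0.6, -0.4, -1.4]
opening: 0.103
grip_force: 30.0
```

Call:
carry_out([
  [0,0,-0.02,0],
  [0,0,0,0],
  [0,0,0,0],
  [0,0,0,0],
  [0,0,0,0],
])

```text
t: 9.8
eef_pos: [510.1, -234.7, 25.8]
tcp_rot: [3.141, 0.0, 2.399]
ft_force: [-1.7, -0.4, 2.9]
opening: 0.102
grip_force: 30.0
```

Contact is felt (force z up to +2.9 N). Release, rise and look.

Call:
carry_out([
  [0,0,0,0],
  [0,0,0,0],
  [0,0,0,0],
  [0,0,0,0],
  [0,0,0,0],
], fingers=0.3)

```text
t: 10.3
eef_pos: [510.0, -234.7, 25.6]
tcp_rot: [3.142, -0.0, 2.399]
ft_force: [-0.0, 0.3, 0.8]
opening: 0.346
grip_force: 0.0
```

Call:
carry_out([
  [0,0,0.2,0],
  [0,0,0.6,0],
  [0,0,0.8,0],
  [0,0,0.8,0],
  [0,0,0.4,0],
])

```text
t: 10.8
eef_pos: [510.7, -235.0, 169.7]
tcp_rot: [3.141, 0.004, 2.399]
ft_force: [-0.4, 0.3, -0.3]
opening: 0.35
grip_force: 0.0
```

Call:
carry_out([
  [0,0.2,0.2,0],
  [0,0.2,0,0],
  [0,0,0,0],
  [0,0,0,0],
  [0,0,0,0],
])

```text
t: 11.3
eef_pos: [509.8, -214.5, 174.6]
tcp_rot: [-3.141, -0.002, 2.399]
ft_force: [0.1, -0.4, 0.3]
opening: 0.348
grip_force: 0.0
```

```bash
python3 - <<'E'
from h import *
print(env.state()["eef_pos"],env.state()["joints"].round(2))
a=env.read_camera("scene")[:,:,::-1];b=env.read_camera("top")[:,:,::-1]
cv2.imwrite("pics/s4.png",a);cv2.imwrite("pics/t4.png",b)
x=cv2.resize(a[215:295,315:400],None,fx=5,fy=5,interpolation=2)
y=cv2.resize(b[177:257,165:240],None,fx=5,fy=5,interpolation=2)
v=cv2.resize(np.hstack([a[185:260,175:300],b[165:240,275:375]]),None,fx=2.6,fy=2.6,interpolation=2)
o=np.zeros((600,800,3),np.uint8);o[:400,:425]=x;o[:400,425:800]=y;o[402:402+195,:585]=v
cv2.imwrite("pics/z4.png",o)
for c in("scene","top"):
    for l in("handle_grip","switch"):
        print(c,l,[(round(r["conf"],2),np.round(np.array(r["position"])[::-1]*[560,420],1).tolist()) for r in env.look_for(c,l)])
E
```

```text
[ 509.79083939 -214.54064971  174.61953362] [-0.52  0.44  1.78  0.    0.93 -1.35]
scene handle_grip [(0.65, [358.5, 248.2])]
scene switch [(0.72, [352.9, 250.5]), (0.64, [234.5, 234.4])]
top handle_grip [(0.53, [254.2, 166.2]), (0.51, [204.6, 211.2])]
top switch [(0.9, [204.9, 209.7]), (0.73, [216.5, 140.7])]
```

View pics/z4.png

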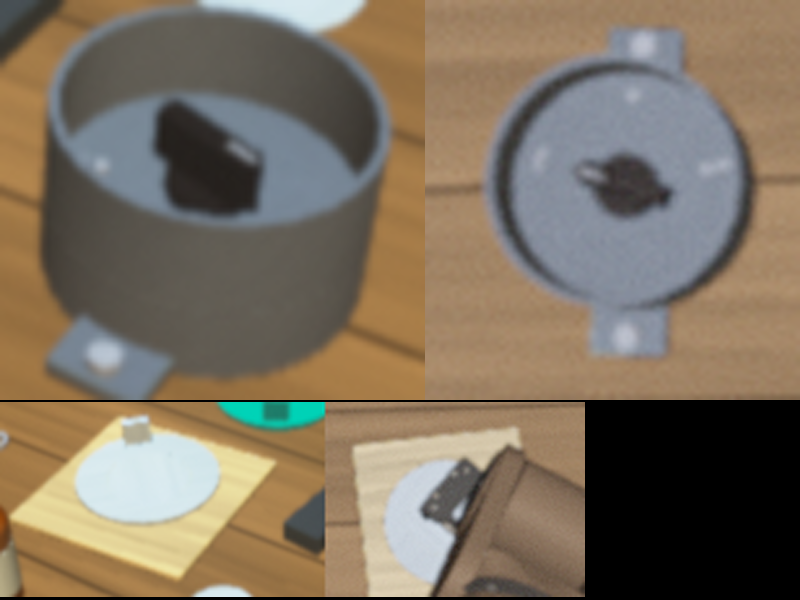

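The lid lies level in the middle of the board. In the pot crop the handle's nose is at (577,167) and its tail at (672,195). The off bar is at (540,157), the star pip at (632,97) and the delta pips at (714,166).

```bash
python3 - <<'E'
from h import *
w=lambda x,y:(165+(x-425)/5,177+y/5); q=lambda x,y:(315+x/5,215+y/5)
n,t=onz("top",w(576,166),82),onz("top",w(672,196),82)
st,of,de=[onz("top",w(*p),45) for p in((632,97),(540,157),(714,166))]
e1,e2=onz("top",w(643,45),12),onz("top",w(626,338),12)
C=(e1+e2)/2;ang=lambda v:round(np.degrees(np.arctan2(v[1],v[0])),1)
print("nose",n,"tail",t,"mid",(n+t)/2,ang(n-t),np.linalg.norm(n-t))
print("ears mid",C,ang(e1-e2));
m=(n+t)/2
for p in(st,of,de):print(p,ang(p-m),ang(p-C),np.linalg.norm((p-m)[:2]))
# handle top in scene: corners nose end(262,155),(225,140)steel; tail (172,98)
print("scene nose",onz("scene",q(250,155),82),"tail",onz("scene",q(170,103),82))
print(tri(q(250,155),w(576,166)),tri(q(170,103),w(672,196)))
# rim circle from top picture
im=cv2.imread("pics/t4.png").copy();s=cv2.imread("pics/s4.png")
for z,r in((98,78),(98,73)):
    pass
E
```

```text
nose [556.96429137 209.90673831  82.        ] tail [536.8330684  150.92005024  82.        ] mid [546.89867989 180.41339427  82.        ] 71.2 62.3273255300706
ears mid [546.3334873  185.85450011  12.        ] -4.0
[603.62843382 181.17314906  45.        ] 0.8 -4.7 56.73484122029558
[566.73847588 240.16467469  45.        ] 71.6 69.4 62.95897883916485
[558.04868431 129.53556864  45.        ] -77.6 -78.2 52.085273731373
scene nose [558.25779718 207.05081238  82.        ] tail [543.29973727 160.44321035  82.        ]
(array([557.56562105, 208.43108847,  82.17060313]), np.float64(3.10326837656298)) (array([536.20800642, 154.75180161,  74.21188382]), np.float64(5.807357069093026))
```

Call:
carry_out([
  [0.038,0.4,0,0.946],
  [0.038,0.4,0,0.946],
  [0.038,0.4,0,0.946],
  [0.038,0.4,0,0.946],
  [0.038,0.4,0,0.946],
])

```text
t: 12.1
eef_pos: [519.5, -114.0, 175.7]
tcp_rot: [3.142, 0.0, 2.898]
ft_force: [-0.2, -0.7, -0.7]
opening: 0.349
grip_force: 0.0
```

Call:
carry_out([
  [0.038,0.4,0,0.946],
  [0.038,0.4,0,0.946],
  [0.038,0.4,0,0.946],
  [0.038,0.4,0,0.946],
  [0.038,0.4,0,0.946],
])

```text
t: 12.6
eef_pos: [529.1, -14.0, 175.7]
tcp_rot: [3.142, 0.0, -2.89]
ft_force: [-0.8, -0.2, -0.2]
opening: 0.349
grip_force: 0.0
```

Call:
carry_out([
  [0.038,0.4,0,0.946],
  [0.038,0.4,0,0.946],
  [0.038,0.4,0,0.946],
  [0.038,0.4,0,0.946],
  [0.038,0.4,0,0.946],
])

```text
t: 13.1
eef_pos: [538.6, 86.0, 175.6]
tcp_rot: [3.142, 0.0, -2.394]
ft_force: [-0.6, -0.4, -0.2]
opening: 0.35
grip_force: 0.0
```

Call:
carry_out([
  [0.038,0.4,0,0.946],
  [0.038,0.4,0,0.946],
  [0.038,0.4,0,0.946],
  [0.038,0.4,0,0.946],
  [0.038,0.4,0,0.946],
])

```text
t: 13.6
eef_pos: [548.1, 186.1, 175.6]
tcp_rot: [3.141, 0.0, -1.899]
ft_force: [0.1, -0.1, -0.8]
opening: 0.35
grip_force: 0.0
```

Call:
carry_out([
  [0,0,-0.3,0],
  [0,0,-0.3,0],
  [0,0,-0.3,0],
  [0,0,0,0],
  [0,0,0,0],
])

```text
t: 14.1
eef_pos: [548.1, 185.3, 130.9]
tcp_rot: [3.141, -0.0, -1.903]
ft_force: [-0.4, 0.5, 0.4]
opening: 0.35
grip_force: 0.0
```

```bash
python3 - <<'E'
from h import *
s=env.state();print(s["eef_pos"],s["tcp_rot"],s["joints"].round(2))
a=env.read_camera("scene")[:,:,::-1].copy();b=env.read_camera("top")[:,:,::-1]
for p in proj("scene",[s["eef_pos"],[547.5,185,82]]): cv2.circle(a,tuple(np.round(p*8).astype(int)),5,(0,0,255),-1,shift=3)
cv2.imwrite("pics/g5.png",np.hstack([cv2.resize(a[170:290,300:410],None,fx=4,fy=4,interpolation=2),cv2.resize(b[165:265,155:245],None,fx=4,fy=4.8,interpolation=2)]))
E
```

```text
[548.11006325 185.26731199 130.86870812] [ 3.14127581e+00 -1.19250065e-04 -1.90291070e+00] [ 0.21  0.52  1.76  0.    0.86 -2.6 ]
```

View pics/g5.png

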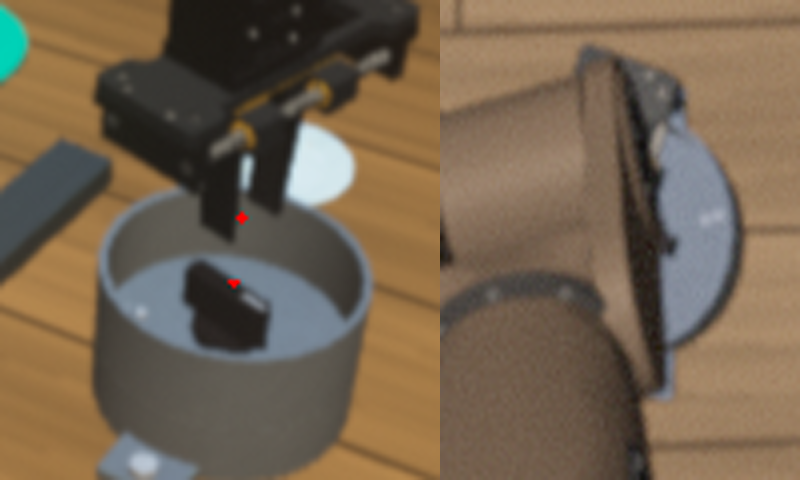

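The fingers, at (220,235) and (265,210), straddle the bar, whose centre is at (230,283). I'll descend, grip and read the sideways force.

Call:
carry_out([
  [0,0,-0.35,0],
  [0,0,-0.35,0],
  [0,0,-0.35,0],
  [0,0,-0.25,0],
  [0,0,-0.15,0],
])

```text
t: 14.7
eef_pos: [548.0, 185.3, 57.7]
tcp_rot: [3.141, -0.0, -1.903]
ft_force: [0.9, -0.3, -0.5]
opening: 0.348
grip_force: 0.0
```

Call:
carry_out([
  [0,0,0,0],
  [0,0,0,0],
  [0,0,0,0],
  [0,0,0,0],
  [0,0,0,0],
], fingers=1)

```text
t: 15.2
eef_pos: [550.3, 184.8, 58.9]
tcp_rot: [-3.137, 0.002, -1.903]
ft_force: [10.0, -5.6, -7.1]
opening: 0.145
grip_force: 30.0
```

```bash
python3 -c "
from h import *
s=env.state();print([ (k,np.round(s[k],3)) for k in ('eef_pos','tcp_rot','ft_force','moment','opening','grip_force')])"
```

```text
[('eef_pos', array([550.349, 184.829,  58.929])), ('tcp_rot', array([-3.137e+00,  2.000e-03, -1.903e+00])), ('ft_force', array([ 9.964, -5.636, -7.089])), ('moment', array([-0.822, -1.521, -0.019])), ('opening', np.float64(0.145)), ('grip_force', np.float64(29.995))]
```

Call:
carry_out([
  [0.05,-0.02,-0.02,0],
  [0.01,0,0,0],
  [0,0,0,0],
  [0,0,0,0],
  [0,0,0,0],
])

```text
t: 15.7
eef_pos: [550.5, 184.7, 58.8]
tcp_rot: [3.141, 0.0, -1.903]
ft_force: [-6.6, 1.4, 12.7]
opening: 0.144
grip_force: 30.0
```

Call:
carry_out([
  [-0.01,0,0.02,-0.6],
  [0,0,0,-0.6],
  [0,0,0,-0.6],
  [0,0,0,-0.6],
  [0,0,0,-0.6],
])

```text
t: 16.2
eef_pos: [550.1, 184.9, 58.9]
tcp_rot: [3.141, 0.0, -2.219]
ft_force: [-2.9, 3.7, 1.9]
opening: 0.146
grip_force: 30.0
```

Call:
carry_out([
  [0,0,0,-0.7],
  [0,0,0,-0.7],
  [0,0,0,-0.7],
  [0,0,0,-0.7],
  [0,0,0,-0.7],
])

```text
t: 16.7
eef_pos: [549.8, 185.2, 58.9]
tcp_rot: [3.14, -0.0, -2.587]
ft_force: [-4.3, 6.6, 3.4]
opening: 0.146
grip_force: 30.0
```

Call:
carry_out([
  [-0.02,0.02,0,-0.7],
  [0,0,0,-0.7],
  [0,0,0,-0.7],
  [0,0,0,-0.7],
  [0,0,0,-0.7],
])

```text
t: 17.2
eef_pos: [549.6, 185.7, 58.9]
tcp_rot: [3.141, 0.001, -2.953]
ft_force: [-0.6, 3.3, 0.8]
opening: 0.147
grip_force: 30.0
```

Call:
carry_out([
  [0,0,0,-0.7],
  [0,0,0,-0.7],
  [0,0,0,-0.6],
  [0,0,0,-0.5],
  [0,0,0,0],
])

```text
t: 17.7
eef_pos: [549.6, 186.1, 58.9]
tcp_rot: [3.14, 0.001, 3.069]
ft_force: [-1.8, 5.6, 0.2]
opening: 0.145
grip_force: 30.0
```

Call:
carry_out([
  [0,0,0,0],
  [0,0,0,0],
  [0,0,0,0],
  [0,0,0,0],
  [0,0,0,0],
], fingers=0.3)

```text
t: 18.2
eef_pos: [549.5, 185.2, 58.2]
tcp_rot: [3.142, 0.0, 3.071]
ft_force: [0.1, 0.2, -0.5]
opening: 0.351
grip_force: 0.0
```

Call:
carry_out([
  [0,0,0.4,0],
  [0,0,0.4,0],
  [0,0,0.4,0],
  [0,0,0.3,0],
  [0,0,0,0],
])

```text
t: 18.7
eef_pos: [550.3, 185.5, 134.9]
tcp_rot: [3.141, 0.003, 3.071]
ft_force: [0.5, 0.4, 0.4]
opening: 0.349
grip_force: 0.0
```

```bash
python3 - <<'E'
from h import *
s=env.state();print(s["eef_pos"],s["ft_force"])
a=env.read_camera("scene")[:,:,::-1].copy()
cv2.imwrite("pics/g6.png",cv2.resize(a[170:290,300:410],None,fx=5,fy=5,interpolation=2))
E
```

```text
[550.29044388 185.45045657 134.92228631] [0.52826458 0.36797078 0.40288792]
```

View pics/g6.png

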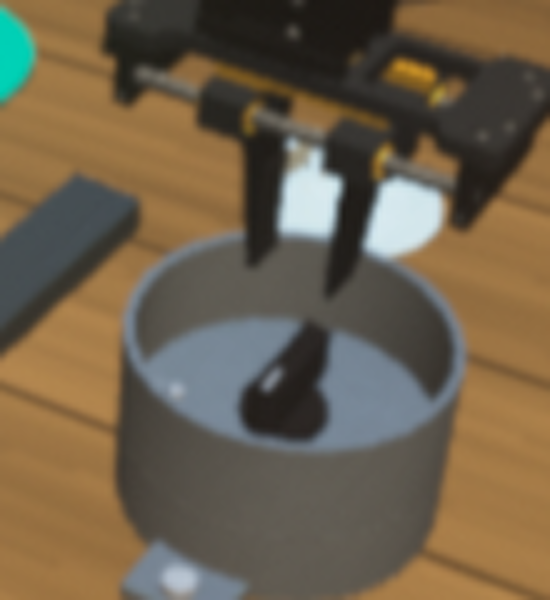

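The handle's nose points at the star and the hand is clear above it. I'll wait briefly, go down and regrip.

Call:
carry_out([
  [0,0.02,0,0],
  [0,0,0,0],
  [0,0,-0.5,0],
  [0,0,-0.5,0],
  [0,0,-0.3,0],
])

```text
t: 19.25
eef_pos: [548.6, 186.1, 65.8]
tcp_rot: [-3.141, -0.003, 3.071]
ft_force: [-0.3, 0.0, 0.4]
opening: 0.345
grip_force: 0.0
```

Call:
carry_out([
  [0,0,-0.18,0],
  [0,0,0,0],
  [0,0,0,0],
  [0,0,0,0],
  [0,0,0,0],
])

```text
t: 19.75
eef_pos: [549.8, 186.4, 59.9]
tcp_rot: [3.141, 0.001, 3.071]
ft_force: [0.5, -0.1, 0.3]
opening: 0.35
grip_force: 0.0
```

Call:
carry_out([
  [0,0,0,0],
  [0,0,0,0],
  [0,0,0,0],
  [0,0,0,0],
  [0,0,0,0],
], fingers=1)

```text
t: 20.25
eef_pos: [549.6, 186.2, 59.3]
tcp_rot: [3.142, 0.0, 3.071]
ft_force: [-0.3, -1.4, 3.3]
opening: 0.149
grip_force: 30.0
```

Call:
carry_out([
  [0,0,0,-0.7],
  [0,0,0,-0.7],
  [0,0,0,-0.7],
  [0,0,0,-0.7],
  [0,0,0,-0.7],
])

```text
t: 20.75
eef_pos: [549.7, 186.6, 59.3]
tcp_rot: [3.141, 0.0, 2.702]
ft_force: [-0.5, 2.3, 1.8]
opening: 0.148
grip_force: 30.0
```

Call:
carry_out([
  [0,0,0,-0.7],
  [0,0,0,-0.7],
  [0,0,0,-0.7],
  [0,0,0,-0.7],
  [0,0,0,-0.7],
])

```text
t: 21.25
eef_pos: [550.0, 187.0, 59.3]
tcp_rot: [3.14, 0.0, 2.335]
ft_force: [0.9, 4.5, 0.2]
opening: 0.142
grip_force: 30.0
```

Call:
carry_out([
  [0,0,0,-0.7],
  [0,0,0,-0.7],
  [0,0,0,-0.7],
  [0,0,0,-0.7],
  [0,0,0,-0.7],
])

```text
t: 21.75
eef_pos: [550.4, 187.3, 59.3]
tcp_rot: [3.139, -0.0, 1.968]
ft_force: [3.4, 6.6, -0.9]
opening: 0.146
grip_force: 30.0
```

Call:
carry_out([
  [0,0,0,-0.6],
  [0,0,0,-0.6],
  [0,0,0,-0.5],
  [0,0,0,-0.3],
  [0,0,0,0],
])

```text
t: 22.25
eef_pos: [550.7, 187.3, 59.4]
tcp_rot: [3.138, -0.001, 1.761]
ft_force: [5.2, 5.8, -2.3]
opening: 0.145
grip_force: 30.0
```

Call:
carry_out([
  [0,0,0,0],
  [0,0,0,0],
  [0,0,0,0],
  [0,0,0,0],
  [0,0,0,0],
], fingers=0.3)

```text
t: 22.75
eef_pos: [549.5, 186.2, 59.1]
tcp_rot: [-3.142, 0.0, 1.762]
ft_force: [0.2, 0.1, -0.6]
opening: 0.348
grip_force: 0.0
```

Call:
carry_out([
  [0,0,0.4,0],
  [0,0,0.6,0],
  [0,0,0.8,0],
  [0,0,0.8,0],
  [0,0,0.2,0],
])

```text
t: 23.25
eef_pos: [550.7, 186.6, 203.3]
tcp_rot: [3.135, -0.0, 1.762]
ft_force: [-0.3, -0.5, 0.4]
opening: 0.352
grip_force: 0.0
```

Call:
carry_out([
  [-0.3,0.5,0,0],
  [-0.4,0.7,0,0],
  [-0.4,0.7,0,0],
  [-0.3,0.5,0,0],
  [0,0,0,0],
])

```text
t: 23.75
eef_pos: [477.6, 308.5, 198.6]
tcp_rot: [-3.141, -0.0, 1.766]
ft_force: [-0.0, -1.8, -0.1]
opening: 0.351
grip_force: 0.0
```

```bash
python3 - <<'E'
from h import *
s=env.state();print(s["eef_pos"],s["ft_force"])
a=env.read_camera("scene")[:,:,::-1];b=env.read_camera("top")[:,:,::-1]
u=np.hstack([cv2.resize(a[150:300,170:410],None,fx=2,fy=2,interpolation=2),cv2.resize(b[177:257,165:240],None,fx=4.2,fy=3.75,interpolation=2)])
v=cv2.resize(b[120:310,130:420],None,fx=1.5,fy=1.5,interpolation=2)
o=np.zeros((600,800,3),np.uint8);o[:300,:u.shape[1]]=u[:,:800];o[305:305+v.shape[0],:v.shape[1]]=v
cv2.imwrite("pics/z7.png",o)
E
```

```text
[477.58731936 308.53212046 198.6145185 ] [-0.04333345 -1.75529448 -0.11308857]
```

View pics/z7.png

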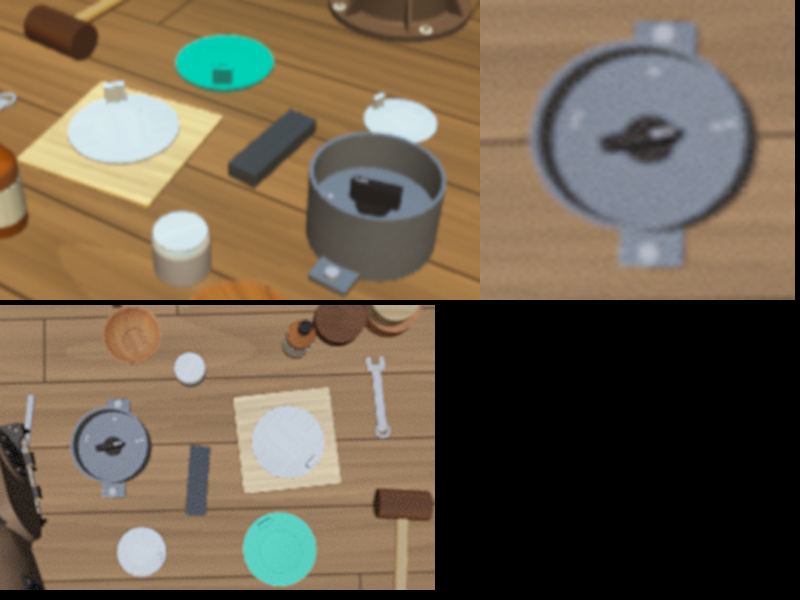

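The lid lies centred on the board at (288,441). The handle's nose points at the delta pips at (722,126), and nothing else has moved.

```bash
python3 -c "
from cell import env
print(env.job_done())"
```

```text
the job is handed in; nothing more can be done
None
```

The job is done and handed in at about 24 s: the lid lies right way up in the middle of the board, and the handle went from off to star, was let go for over a second, then turned on to delta, with nothing else disturbed in the final pictures.

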